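Close the edge-paint pot with its screw cap

TASK

Take the screw cap that fits the edge-paint pot (the middle-sized of the three), set it squarely on the threaded neck, turn it gently backward (anticlockwise seen from above) until you feel it drop a step, then turn it forward (clockwise) until it is fully home at the thread's stop, and let go. Use light force so that the thread is not strained or jammed, and leave the other things on the bench where they are.

Things in the scene. Friction and masses are not known exactly. Their poses are not given: they have to be found in the camera images.
- cap: the screw cap that fits: grey ribbed plastic, standing on its open side. Skirt 60 mm across, 22 mm high, hollow, 52 mm inside, 19 mm deep. Origin at the centre of the skirt's rim (underside), z up. Inside, on its x and y axes, four lugs 3.8 mm wide, 3 mm high, undersides 2.6 mm above the rim, tips on a 44 mm circle. 0.1 to 0.16 kg. A grip of about 20 N is enough
- cap_bar (a point): middle of the cap's straight grip bar, on the cap's axis, 37 mm above its rim. The bar is 46 mm long (along the cap's x axis), 16 mm wide (along its y axis) and runs from 22 to 52 mm above the rim
- pot: the edge-paint pot: aluminium, 90 mm in diameter, clamped on a 120 x 120 mm grey plate fixed to the bench, with a steel threaded neck standing up from its flat top. Origin on the bench under the pot's centre, z up. Pressing or turning the cap with more than 60 N between cap and pot strains the thread (about 1.2 N m against a stop); turning it properly takes under 0.2 N m and a push of about 5 N
- shoulder (a point): centre of the pot's flat top (72 mm wide), 70 mm above the bench, on the neck's axis. Rim heights are counted from here. In the thread's entries the cap's rim is at 5 mm and can turn only some 10 degrees further backward, to a firm stop. From the entries, 60 to 75 degrees forward draw it down, 3 mm per radian, to a firm stop with the rim at 2 mm: fully home
- neck_tip (a point): centre of the neck's top, 18 mm above the shoulder. Core 41 mm across, tapering to 37 mm at this tip; thread 49 mm across, 1 to 14.5 mm above the shoulder; the cap has about 1.5 mm play all round. The thread has four starts 90 degrees apart; where they lie round the neck differs each time and no reading tells it: the pot's yaw does not
- thread_top (a point): point on the neck's axis where the thread's top lies, 14.5 mm above the shoulder. A cap set down mostly rests on the thread, rim at 9 to 12 mm. Forward it sinks up to 3 mm and jams on a blunt end. Backward it rises, 3 mm per radian, and within 90 degrees drops at once to 5 mm, into the entries (a drop of 3 mm that ends above 8 mm is not it yet). It may also fall in when set down
- small_cap: wrong screw cap: grey ribbed plastic like cap but skirt 44 mm in diameter; origin at the centre of its underside; too small for this neck
- large_cap: wrong screw cap: grey ribbed plastic, skirt 72 mm in diameter; origin at the centre of its underside; too large for this neck
- spool: bystander: wooden thread spool, 48 mm in diameter, 50 mm high, origin at the centre of its underside
- mallet: bystander: hammer lying flat
- awl: bystander: awl shaped like a screwdriver, lying flat
- jar: bystander: white jar with a dark lid, 60 mm in diameter, 75 mm high, origin at the centre of its underside
- wax_block: bystander: dark brown block 50 x 32 x 20 mm, origin at the centre of its underside
- brush: bystander: brush lying flat
Things that resemble listed ones, but are neither listed nor needed, are in the scene too. Leave any blue look-alike of the pot alone.

How it is judged (in metres and radians):
On the way, in this order (a step that is already met when the one before it is completed fails the run):
1. the fitting cap is brought squarely over the neck (centres within 4 mm, rim less than 30 mm above the pot's flat top, upright) (horizontal distance between cap and shoulder below 0.004 m and angle between cap's own z axis and vertical below 0.08 rad and z of cap in the frame of shoulder below 0.03 m), for 0.1 s.
2. the cap has dropped into the thread's entries (rim less than 6.5 mm above the pot's flat top) (horizontal distance between cap and shoulder below 0.004 m and angle between cap's own z axis and vertical below 0.08 rad and z of cap in the frame of shoulder below 0.0065 m), for 0.1 s.
3. the cap is screwed fully home (rim less than 3 mm above the pot's flat top, level) (horizontal distance between cap and shoulder below 0.004 m and angle between cap's own z axis and vertical below 0.08 rad and z of cap in the frame of shoulder below 0.003 m), for 0.2 s.
At the end, for the whole second after the job is handed in: The fitting cap is on the neck, centred within 4 mm, upright within 0.08 rad, screwed home with its rim less than 3 mm above the pot's flat top (2 mm is the stop), at rest and released (all of step 3 and linear speed of cap below 0.02 m/s and contact force between the fingers and cap below 0.1 N); the robot touches nothing.
It fails at once if the thread is strained: more than 60 N between cap and pot (contact force between cap and pot above 60 N).
It fails at once if another cap or a bystander is disturbed (moved more than 30 mm) (distance of any of small_cap, large_cap, spool, mallet, awl, jar, wax_block, brush from where it was at the start of the episode above 0.03 m).
It also fails if it takes over 72 s, if anything falls off the work surface, if the arm or the gripper's body presses on something with over 40 N, if the wrist force passes 120 N, or if a joint passes its speed limit or range.

ROBOT

A 6-joint arm with a two-finger parallel gripper is mounted at the origin on the work surface. World frame = base frame: x ahead of the robot, y to its left, z up, the work surface at z = 0. Lengths are in mm, angles in rad, forces in N, time in s.
With the tool pointing down it reaches from about 375 to 750 mm from the base axis. Payload 9 kg.
Tool frame: the origin (TCP) lies at the very end of the fingers, on their centre line; the grasp point (between the pads) lies 19 mm behind it; z points along the fingers, x is the direction in which the jaws open and shut, and the axes are right-handed (so a half turn about z gives the same grasp; the last joint's range is limited). The gripper opens to 85 mm and grips with 20 to 120 N. Pads are 22 mm wide; open, the fingers measure 114 mm over their backs; the gripper's body (76 mm by 85 mm) begins 54 mm behind the grasp point. The pads swing forward as they close: fully open they stand 13 mm farther back than shut.
Start: joints at [-1.447, 0.104, 0.097, 1.564, 0, 1.353], TCP at [201.121, -565.32, 231.331] pointing down, gripper open.
Joint ranges: [-2.99, 2.99], [-0.84, 1.86], [-1.1, 1.16], [-1.84, 2.11], [-1.51, 1.56], [-3.14, 3.14]. Speed limits (rad/s): [2.22, 2.22, 2.57, 3.14, 3.14, 3.14].

INTERFACE

Orientations are given as a unit quaternion [w, x, y, z].
In Python, from rig import bot gives the robot as it stands.
- The arm moves only by the tool send_rows, never from a script. Its argument "moves" is a list that holds one entry, the list of rows, each a list of 5 numbers: the shift along the tool's x, y, z in m, then the turn about the tool's z in degrees, then the opening, from 0 (shut) to 1 (fully open). A call has 1 to 5 rows; each row is the pose to reach, as a shift and turn from the pose commanded when the call began, along the tool's axes at that moment; what a row does not reach only later rows make up. A row lasts 1/8 s, in which the tool goes at most 62.5 mm and 10.7 degrees, less where a joint would pass 70% of its speed; a pose out of reach is approached as far as the arm can. A call with a gripper value outside its range is refused whole. The fingers move at their own pace and stop on an object; "newtons" is the grip in N (left out, the last holds). Time passes only in rows, so rows that repeat a pose let the fingers close. It gives the time, the measured TCP pose, the force and the opening at its end, in the units of the state.
- bot.read_state(): the state, without advancing time (a new reading comes with each control period).
- bot.capture(name): name is "scene" or "top" or "wrist"; returns the picture (400x640x3 uint8, blue, green, red); there is no depth.
- bot.camera_params(name): a dict with "intrinsics" (3x3 intrinsics, pixels), "pose" (4x4, takes a point from camera to world coordinates). Camera axes: x right, y up, looking along -z (the intrinsics and any distortion apply to the point x, -y, -z); pixel columns grow to the right and rows downward; lengths in mm; the calibration is good to about 2 mm. A picture is of the moment at which its call begins: read the wrist's pose just before it. camera_params takes no time and is no camera call; for the wrist camera it gives the pose at the moment of the call.
- bot.job_done(): hands the job in, once; it reports no verdict.
Trained networks look in the newest picture that a camera, given by its name, has taken for a name from the list of things; names that differ only in an ending like _2 or _b are one class to them, and where a whole thing is asked for, a point or a joint stands for the part that bears it (a point fixed in the world has none). Each returns a list of dicts, best first, with "score" (0 to 1); they miss things now and then, are a little off and sometimes report something else, mostly with a low value. They report only what shows in the picture. A call takes as long as a camera call. They do not tell look-alikes from the thing itself.
- bot.silhouettes(camera, label): "region" (400x640 bool, what is visible of it) and "point" ([column, row] in pixels, amid what is visible of it).
- bot.pinpoint(camera, label): "point" ([column, row] in pixels: a listed point, or the origin of a listed thing).
The state is a dict: "t": time; "q": joint angles; "qd": joint speeds; "tau": joint torques, N m; "tcp_pos": TCP position; "tcp_rot": TCP orientation; "wrist_force": force on the tool from outside, world axes, zero at the start; "torque": the same for the moment, N m; "width": finger opening in mm.
Only numpy, scipy, OpenCV 4.12 (cv2) and the standard library are available. Lean on these libraries where they do the work, as an engineer would, in place of code of your own. Each camera call takes 0.05 s, during which the arm holds its last target.

## Working session

There is one attempt and no reset: what is moved stays moved. The work goes in short steps, Python scripts to look and compute and a tool call to move; the robot and the scene stay as the last step left them, time stands still between calls to the robot, and variables do not carry over. Pictures are saved under pics/ and viewed, and the job is handed in when it is done.

Besides the shell and the picture viewer there is one more tool, called after "Request:" as name(argument=value, ...), one argument or row to a line, values as JSON. send_rows: Moves the arm, as the interface text tells. Its arguments: {"type":"object","properties":{"moves":{"type":"array","items":{"type":"array","items":{"type":"array","items":{"type":"number"}}}},"newtons":{"type":"number"}},"required":["moves"]}

```bash
ls; mkdir -p pics
python3 - <<'E'
from rig import bot
import cv2,numpy as np
print(bot.read_state())
for n in("scene","top"):
    im=bot.capture(n);cv2.imwrite(f"pics/{n}0.png",im)
    p=bot.camera_params(n);print(n,p["intrinsics"],p["pose"])
    for l in("cap","cap_bar","pot","shoulder","neck_tip","small_cap","large_cap"):
        print(n,l,[(np.round(d["point"],1).tolist(),round(d["score"],2)) for d in bot.pinpoint(n,l)])
E
```

```text
pics
{'t': 0.0, 'q': array([-1.44668679e+00,  1.04699232e-01,  9.64785692e-02,  1.56388915e+00,
       -1.47667175e-05,  1.35312371e+00]), 'qd': array([ 8.21025143e-04, -2.22752660e-04,  6.11864290e-05,  8.02130346e-04,
        2.50675222e-03, -7.36678363e-04]), 'tau': array([ 2.05959121e-03, -5.56932664e+01,  5.03647506e+01,  1.71509263e-02,
       -3.34312426e-04,  1.10116844e-06]), 'tcp_pos': array([ 201.07891443, -564.95754452,  230.52747743]), 'tcp_rot': array([-4.80623878e-04,  8.17057563e-01, -5.76555728e-01, -4.47620548e-04]), 'wrist_force': array([-0.23101067,  0.06838825,  0.64367446]), 'torque': array([ 0.00154715,  0.02400528, -0.01493085]), 'width': 85.52304891329688}
scene [[375.36930252   0.         322.16888686]
 [  0.         375.36930252 199.54247372]
 [  0.           0.           1.        ]] [[ 6.15849418e-01 -5.01011427e-01  6.08043620e-01  1.06014935e+03]
 [ 7.87664084e-01  4.08905785e-01 -4.60848511e-01 -4.17808980e+02]
 [-1.77421832e-02  7.62747408e-01  6.46453096e-01  7.35684426e+02]
 [ 0.00000000e+00  0.00000000e+00  0.00000000e+00  1.00000000e+00]]
scene ca
[... 410 characters left out ...]
98.92401278]
 [  0.           0.           1.        ]] [[ 1.34482587e-02  9.93297021e-01 -1.14804934e-01  3.53906297e+02]
 [-9.99794987e-01  1.50959092e-02  1.34943679e-02  3.39402344e+01]
 [ 1.51370003e-02  1.14599922e-01  9.93296395e-01  1.26561693e+03]
 [ 0.00000000e+00  0.00000000e+00  0.00000000e+00  1.00000000e+00]]
top cap [([321.5, 220.0], 0.85)]
top cap_bar [([320.1, 223.5], 0.64)]
top pot [([168.8, 318.5], 0.86), ([244.0, 200.8], 0.61), ([240.2, 195.6], 0.41)]
top shoulder [([238.9, 195.7], 0.84), ([164.7, 322.4], 0.55)]
top neck_tip [([237.3, 195.2], 0.6), ([160.5, 321.7], 0.56)]
top small_cap [([391.5, 204.0], 0.62)]
top large_cap [([350.3, 146.1], 0.76), ([322.3, 222.4], 0.23)]
```

View pics/scene0.png

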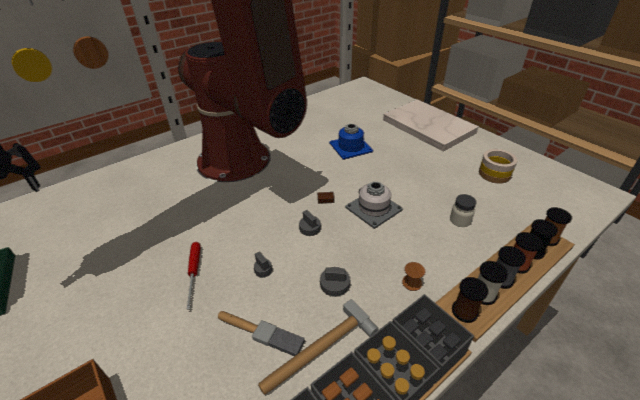

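View pics/top0.png

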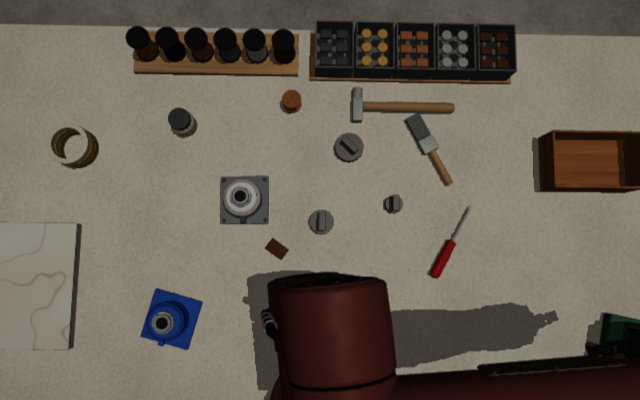

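Candidates for the cap in the top view: small cap (392,204), middle cap (321,221) and large cap (349,147). For the pot there are the grey one at (243,200) and the blue look-alike at (168,320). I choose the middle cap and the grey pot, then check sizes.

```bash
cat > h.py <<'E'
from rig import bot
import cv2,numpy as np
from scipy.spatial.transform import Rotation as R
def ray(n,uv,p=None):
    p=p or bot.camera_params(n);K=np.array(p["intrinsics"]);T=np.array(p["pose"])
    d=np.linalg.inv(K)@[uv[0],uv[1],1];d=np.array([d[0],-d[1],-d[2]])
    return T[:3,3],T[:3,:3]@d
def atz(n,uv,z,p=None):
    o,d=ray(n,uv,p);return o+d*(z-o[2])/d[2]
def proj(n,P,p=None):
    p=p or bot.camera_params(n);K=np.array(p["intrinsics"]);T=np.array(p["pose"])
    c=T[:3,:3].T@(np.array(P,float)-T[:3,3]);c=np.array([c[0],-c[1],-c[2]]);u=K@c;return u[:2]/u[2]
def tri(obs):
    A=np.zeros((3,3));b=np.zeros(3)
    for o,d in obs:
        d=d/np.linalg.norm(d);M=np.eye(3)-np.outer(d,d);A+=M;b+=M@o
    return np.linalg.solve(A,b)
def totool(v,s=None):
    s=s or bot.read_state();q=s["tcp_rot"];return R.from_quat([q[1],q[2],q[3],q[0]]).inv().apply(v)
E
python3 - <<'E'
from h import *
top=bot.capture("top");sc=bot.capture("scene")
for l,z in(("cap",37),("small_cap",30),("large_cap",37),("pot",40)):
    for d in bot.silhouettes("top",l): 
        r=d["region"];ys,xs=np.where(r);P=atz("top",d["point"],z)
        print(l,d["score"],d["point"],P.round(),"area-eq diam mm",2*np.sqrt(r.sum()/np.pi)*1.2656/505.7*1000*0.98)
print("cap origin tri",tri([ray("scene",(310,228.2)),ray("top",(321.5,220))]))
print("cap_bar",tri([ray("scene",(310.1,221)),ray("top",(320.1,223.5))]), atz("scene",(310.1,221),37),atz("top",(320.1,223.5),37))
print("shoulder",atz("scene",(376.5,189.5),70),atz("top",(238.9,195.7),70))
print("neck",atz("scene",(375.6,185.7),88),atz("top",(237.3,195.2),88))
print("pot",atz("scene",(375,212.6),0),atz("top",(244,200.8),0))
cv2.imwrite("pics/crop1.png",np.hstack([cv2.resize(top[120:260,200:420],(770,490),interpolation=2)]))
E
```

```text
cap 0.65 [321.1, 220.0] [444.   5.  37.] area-eq diam mm 58.57653181829912
small_cap 0.65 [393.0, 203.6] [ 488. -172.   30.] area-eq diam mm 46.226046216840935
large_cap 0.94 [348.9, 146.5] [628. -62.  37.] area-eq diam mm 69.57339345572883
pot 0.77 [243.0, 202.8] [483. 196.  40.] area-eq diam mm 134.44375972069147
pot 0.72 [169.0, 319.5] [203. 362.  40.] area-eq diam mm 141.6290678330342
cap origin tri [446.75107515   2.91775759   3.12450223]
cap_bar [437.8434921    8.30737352  20.59483079] [ 4.52949028e+02 -1.60486896e-01  3.70000000e+01] [435.87278586   7.34237808  37.        ]
shoulder [496.44981183 202.53051194  70.        ] [497.0096615  201.88413631  70.        ]
neck [498.00183599 195.65283591  88.        ] [495.97672479 203.12889206  88.        ]
pot [511.2984045  189.35960286   0.        ] [492.67692804 198.53013544   0.        ]
```

View pics/crop1.png

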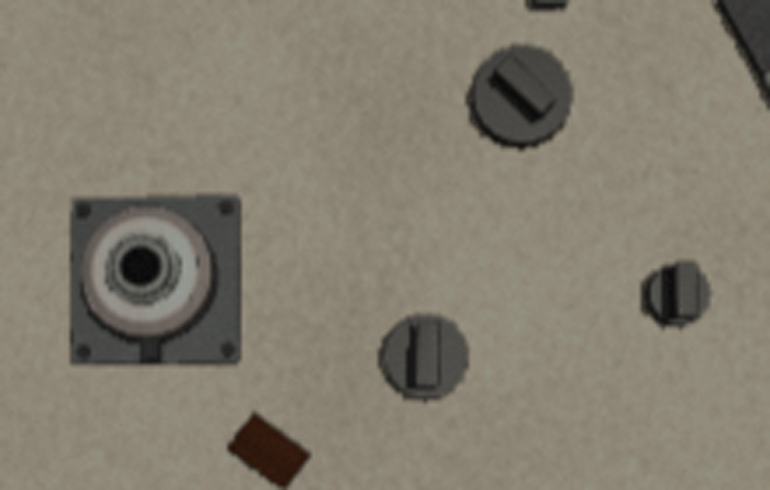

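Run:
```python
from h import *
p=bot.camera_params("wrist");T=np.array(p["pose"]);s=bot.read_state()
print(p["intrinsics"]);print(totool(T[:3,3]-s["tcp_pos"],s),"look",totool(-T[:3,2],s),"right",totool(T[:3,0],s))
print("move to (446,4): tool",totool(np.array([446,4,240])-s["tcp_pos"],s))
```

```text
[[295.56739806   0.         315.59489243]
 [  0.         295.56739806 199.87571167]
 [  0.           0.           1.        ]]
[-1.43329033e-01 -6.69341633e+01 -1.43522252e+02] look [1.75897534e-04 2.65077674e-01 9.64227046e-01] right [ 9.99999865e-01  4.25296179e-04 -2.99342394e-04]
move to (446,4): tool [-454.3182418  -421.54029056   -8.73140025]
```

Request:
send_rows(
  moves=[
    [[-0.045,-0.042,0,-10,1],[-0.09,-0.084,0,-20,1],[-0.135,-0.126,0,-30,1],[-0.18,-0.168,0,-40,1],[-0.225,-0.21,0,-50,1]],
  ],
)

```text
t: 1.72
tcp_pos: [324.0, -281.2, 231.4]
tcp_rot: [0.0, 0.985, -0.175, 0.0]
wrist_force: [0.6, 0.2, -0.3]
width: 85.6
```

Run:
```python
from h import *
s=bot.read_state();print(s["t"],s["tcp_pos"],s["q"]);
print("to (446,4): tool",totool(np.array([446,4,230])-s["tcp_pos"],s))
```

```text
1.725 [ 323.9981026  -281.24835949  231.43706121] [-1.02181830e+00 -4.26131697e-01 -3.81195552e-01  1.61477195e+00
  9.70878573e-05  9.00115689e-01]
to (446,4): tool [  16.44067575 -309.80832343    1.28903873]
```

Request:
send_rows(
  moves=[
    [[0.004,-0.062,0,-10.5,1],[0.008,-0.124,0,-21,1],[0.012,-0.186,0,-31.5,1],[0.014,-0.248,0,-42,1],[0.016,-0.31,0,-52.5,1]],
  ],
)

```text
t: 2.35
tcp_pos: [447.3, 4.0, 231.6]
tcp_rot: [0.0, 0.96, 0.279, 0.0]
wrist_force: [1.4, -0.9, 0.3]
width: 85.5
```

Request:
send_rows(
  moves=[
    [[0,0,0,-10.5,1],[0,0,0,-21,1],[0,0,0,-31.5,1],[0,0,0,-42,1],[0,0,0,-53,1]],
  ],
)

```text
t: 2.98
tcp_pos: [446.7, 2.0, 231.4]
tcp_rot: [0.0, 0.736, 0.677, 0.0]
wrist_force: [-0.3, 0.5, -0.6]
width: 85.3
```

Run:
```python
from h import *
s=bot.read_state();print(s["t"],s["tcp_pos"],s["q"],s["tcp_rot"],s["qd"].round(3))
im=bot.capture("wrist");cv2.imwrite("pics/w1.png",im)
for l,z in(("cap",0),("cap_bar",37),("shoulder",70),("neck_tip",88)):
    for d in bot.pinpoint("wrist",l): print(l,d["score"],d["point"],atz("wrist",d["point"],z))
np.save("w1.npy",im)
```

```text
2.975 [446.71655541   2.03635296 231.38498493] [-2.89710783e-01 -3.68506924e-01 -3.37370622e-01  1.60163856e+00
 -1.07895251e-04 -2.05668625e-01] [1.53917205e-04 7.36187221e-01 6.76777918e-01 2.89724858e-05] [ 1.000e-03 -0.000e+00  0.000e+00 -1.000e-03  0.000e+00 -1.492e+00]
cap 0.97 [320.2, 171.6] [445.70391198   7.94692094   0.        ]
cap_bar 0.73 [316.4, 171.1] [438.20407148   3.66845802  37.        ]
shoulder 0.58 [500.6, 213.3] [497.41410365 198.44065251  70.        ]
neck_tip 0.91 [508.0, 219.2] [497.53117107 195.22449238  88.        ]
```

View pics/w1.png

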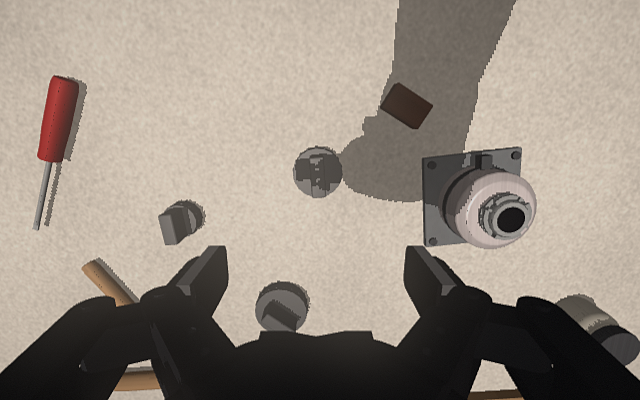

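Run:
```python
from h import *
im=bot.capture("wrist");p=bot.camera_params("wrist");s=bot.read_state();print(s["t"],s["tcp_pos"],s["tcp_rot"],s["qd"].round(3))
for l,z in(("cap",0),("cap_bar",37),("shoulder",70),("neck_tip",88)):
    for d in bot.pinpoint("wrist",l): print(l,d["score"],d["point"],atz("wrist",d["point"],z,p))
a=cv2.resize(im[130:220,270:370],(660,594),interpolation=2)
cv2.imwrite("pics/w2.png",cv2.convertScaleAbs(a,alpha=1.7))
```

```text
3.275 [446.70022514   2.00057291 231.31093747] [ 6.64890252e-05  7.39469267e-01  6.73190314e-01 -1.83136888e-06] [ 0.    -0.001 -0.001 -0.002  0.001 -0.014]
cap 0.87 [321.5, 170.8] [444.81421182   9.69568459   0.        ]
cap_bar 0.63 [313.1, 171.9] [ 4.38740973e+02 -2.15234197e-01  3.70000000e+01]
shoulder 0.74 [322.3, 170.3] [432.1860776   10.31842395  70.        ]
shoulder 0.7 [60.5, 162.1] [ 398.22501003 -258.32453868   70.        ]
shoulder 0.56 [502.8, 211.8] [495.68636283 200.72025453  70.        ]
neck_tip 0.93 [506.7, 215.2] [492.88820342 193.59271282  88.        ]
```

View pics/w2.png

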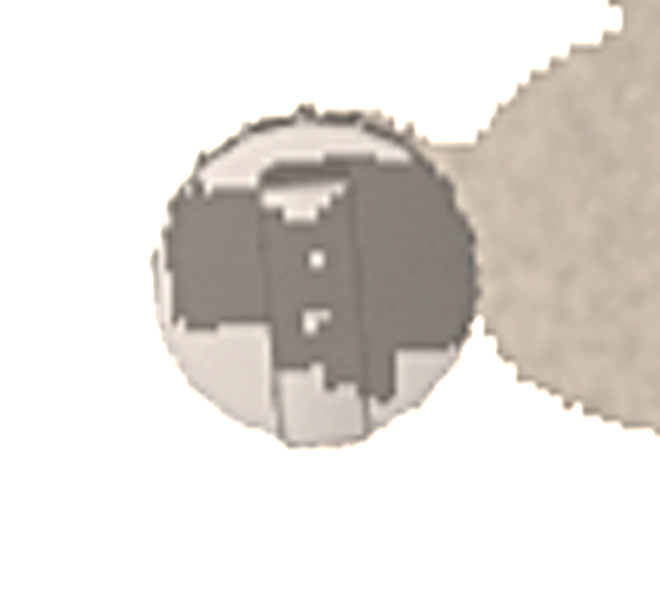

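Run:
```python
from h import *
p=bot.camera_params("wrist")
f=lambda u,v,z:atz("wrist",(270+u/6.6,130+v/6.6),z,p)
a,b=f(262,215,52),f(282,437,52);c,d=f(350,215,52),f(368,432,52)
print(a,b,c,d);
for m,n in((a,b),(c,d)):print(np.degrees(np.arctan2((n-m)[1],(n-m)[0])))
print("width",np.linalg.norm((a+b-c-d)[:2])/2)
# skirt outline: silhouette centre at mid heights
d=bot.silhouettes("wrist","cap")
for x in d:
    if x["score"]<.4: continue
    (cx,cy),r=cv2.minEnclosingCircle(np.argwhere(x["region"])[:,::-1].astype(np.float32))
    print(x["score"],cx,cy,r,[atz("wrist",(cx,cy),z,p).round(1) for z in(0,11,22)])
# neck : silhouettes/ circles from image
im=bot.capture("wrist");a=cv2.resize(im[150:270,430:550],(600,600),interpolation=2);cv2.imwrite("pics/w3.png",a)
t=bot.capture("top");a=cv2.resize(t[165:235,210:280],(600,600),interpolation=2);cv2.imwrite("pics/t3.png",cv2.convertScaleAbs(a,alpha=1.5))
```

```text
[425.47613178  -2.59032856  52.        ] [463.68135793  -2.87924885  52.        ] [426.81565687  11.94524868  52.        ] [464.150404    11.84352592  52.        ]
-0.4332809758747698
-0.1561084736061263
width 14.657098040748762
0.59 472.5 194.0 68.28076934814453 [array([493.4, 203.7,   0. ]), array([490.1, 198. ,  11. ]), array([486.7, 192.3,  22. ])]
0.56 317.8678894042969 171.47409057617188 25.986024856567383 [array([445.2,   5. ,   0. ]), array([443.3,   5.1,  11. ]), array([441.4,   5.2,  22. ])]
```

View pics/w3.png

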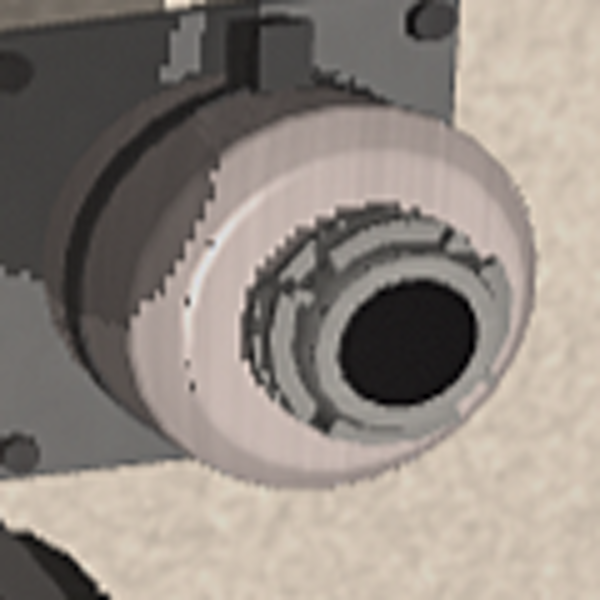

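View pics/t3.png

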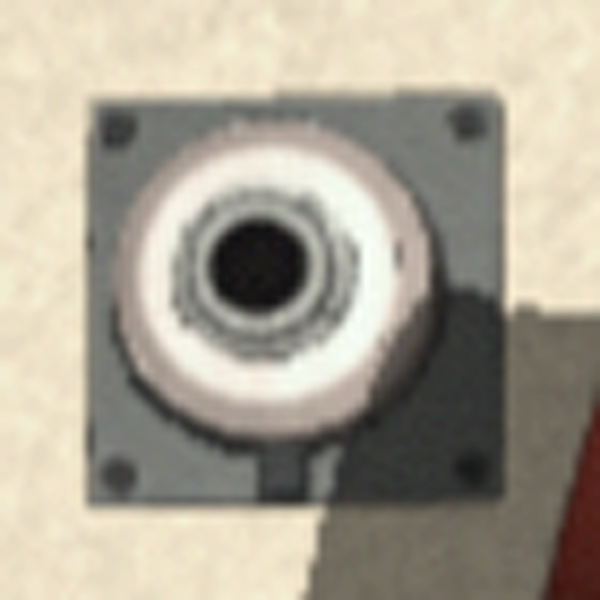

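Request:
send_rows(
  moves=[
    [[0,0.03,0.045,-5.4,1],[0.0,0.06,0.09,-5.4,1],[0.0,0.06,0.09,-5.4,1],[0.0,0.06,0.09,-5.4,1]],
  ],
)

```text
t: 4.12
tcp_pos: [506.3, -3.4, 142.2]
tcp_rot: [0.0, 0.706, 0.708, -0.0]
wrist_force: [0.7, 0.3, -0.4]
width: 84.9
```

Run:
```python
from h import *
im=bot.capture("wrist");p=bot.camera_params("wrist");s=bot.read_state();print(s["t"],s["tcp_pos"],s["tcp_rot"],s["qd"].round(3))
print(np.array(p["pose"])[:3,3], proj("wrist",[443,5,22],p),proj("wrist",[497,202,88],p))
import pickle;pickle.dump((im,p),open("w4.pkl","wb"))
u,v=proj("wrist",[443,5,22],p).astype(int)
v0=max(0,v-50);cv2.imwrite("pics/w4.png",cv2.convertScaleAbs(cv2.resize(im[v0:v0+100,u-50:u+50],(600,600),interpolation=2),alpha=1.5));print(u-50,v0)
```

```text
4.175 [506.6672936   -3.49150104 142.93630227] [7.75404424e-04 7.05733342e-01 7.08477034e-01 3.74957789e-04] [-0.001 -0.017  0.004 -0.003 -0.     0.   ]
[439.06023017  -3.63601811 286.33873584] [325.78325669 122.56455025] [609.62322313 204.86443855]
275 72
```

View pics/w4.png

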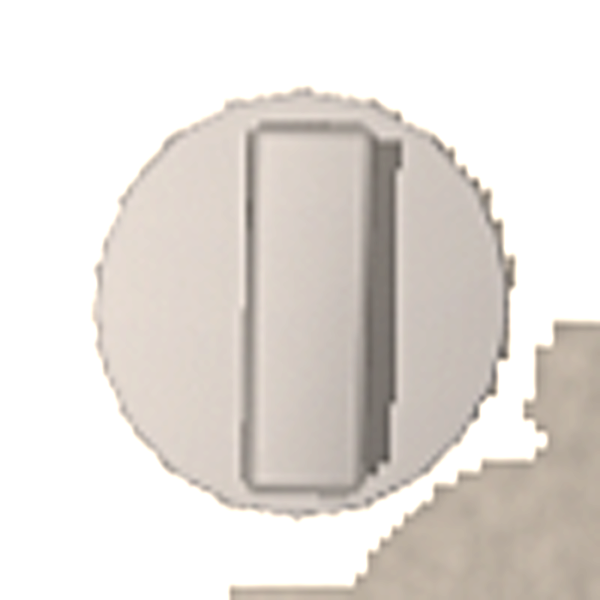

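Run:
```python
from h import *
import pickle;im,p=pickle.load(open("w4.pkl","rb"))
f=lambda u,v,z:atz("wrist",(275+u/6,72+v/6),z,p)
print(f(303.5,302.5,22),f(308,308,52))
for a,b in((( 250,130),(243,488)),((370,128),(362,488))):
    d=f(*b,52)-f(*a,52);print(np.linalg.norm(d),np.degrees(np.arctan2(d[1],d[0])),f(*a,52),f(*b,52))
s=bot.read_state();print(s["tcp_pos"],s["t"])
```

```text
[442.87680805   4.82546082  22.        ] [443.12237371   4.44937538  52.        ]
44.39862258027841 -0.9328086662015772 [421.65776325  -3.06625956  52.        ] [466.05050187  -3.78906307  52.        ]
44.62354987527756 -0.05807870566525617 [421.37145138  11.89133555  52.        ] [465.99497833  11.84610224  52.        ]
[506.6672936   -3.49150104 142.93630227] 4.175
```

Request:
send_rows(
  moves=[
    [[0.004,-0.032,0.0,0,1],[0.008,-0.0635,0.02,0,1],[0.008,-0.0635,0.06,0,1],[0.008,-0.0635,0.08,0,0.6],[0.008,-0.0635,0.08,0,0.6]],
  ],
  newtons=25,
)

```text
t: 4.8
tcp_pos: [442.5, 4.4, 61.7]
tcp_rot: [0.0, 0.706, 0.708, 0.0]
wrist_force: [0.4, 0.3, 0.2]
width: 52.2
```

Run:
```python
from h import *
s=bot.read_state();print(s["t"],s["tcp_pos"],s["tcp_rot"],s["width"],s["wrist_force"],s["q"])
```

```text
4.8 [442.52092444   4.3907593   61.73772081] [1.55289274e-04 7.05750273e-01 7.08460675e-01 2.32042336e-05] 52.248067770142626 [0.36611147 0.34200997 0.22737577] [-2.87210823e-01 -3.59676745e-01 -6.39103711e-01  1.29107415e+00
 -1.07071877e-04 -2.91043928e-01]
```

Down 35 mm to z≈27, then close.

Request:
send_rows(
  moves=[
    [[0,0.0005,0.02,0.4,0.6],[0,0.0005,0.035,0.4,0.6],[0,0.0005,0.035,0.4,0.35],[0,0.0005,0.035,0.4,0.25],[0,0.0005,0.035,0.4,0.1]],
  ],
  newtons=25,
)

```text
t: 5.42
tcp_pos: [444.1, 4.1, 27.3]
tcp_rot: [0.001, 0.708, 0.706, 0.0]
wrist_force: [-0.5, 0.4, 3.9]
width: 15.3
```

Request:
send_rows(
  moves=[
    [[0,0,0,0,0.0],[0,0,0,0,0.0],[0,0,0,0,0.0]],
  ],
  newtons=30,
)

```text
t: 5.8
tcp_pos: [444.1, 4.1, 27.3]
tcp_rot: [0.001, 0.708, 0.706, 0.0]
wrist_force: [-1.3, 0.6, 6.0]
width: 15.3
```

Run:
```python
from h import *
s=bot.read_state();print(s["t"],s["tcp_pos"],s["tcp_rot"],s["width"],s["wrist_force"],s["torque"])
im=bot.capture("wrist");cv2.imwrite("pics/w5.png",cv2.convertScaleAbs(im,alpha=1.5))
```

```text
5.8 [444.10875478   4.1213102   27.33060447] [7.03083193e-04 7.08162882e-01 7.06048679e-01 3.17352123e-04] 15.282857644152788 [-1.31175513  0.56494185  5.98162118] [ 0.0855477   0.28243355 -0.0381823 ]
```

View pics/w5.png

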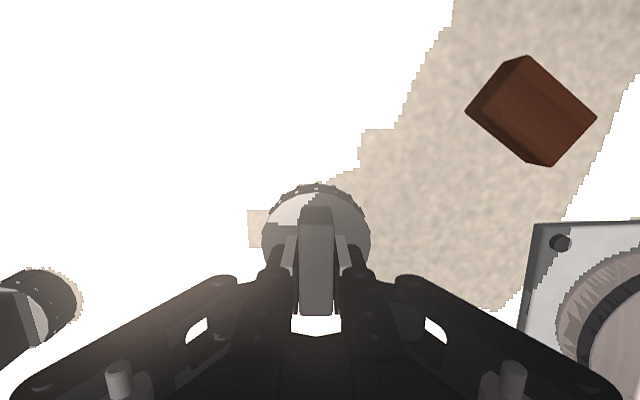

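Request:
send_rows(
  moves=[
    [[0,0,-0.03,0,0.0],[0,0,-0.08,0,0.0],[0,0,-0.13,0,0.0],[0,0,-0.18,0,0.0],[0,0,-0.18,0,0.0]],
  ],
)

```text
t: 6.48
tcp_pos: [445.3, 3.8, 210.3]
tcp_rot: [0.003, 0.708, 0.706, 0.002]
wrist_force: [-0.1, -0.1, -2.1]
width: 15.4
```

Request:
send_rows(
  moves=[
    [[0.048,0.03,0,0,0.0],[0.096,0.06,0,0,0.0],[0.144,0.09,0,0,0.0],[0.19,0.117,0,0,0.0],[0.19,0.117,0,0,0.0]],
  ],
)

```text
t: 7.1
tcp_pos: [560.8, 196.6, 203.0]
tcp_rot: [-0.001, 0.707, 0.707, -0.002]
wrist_force: [-0.3, -1.0, -1.7]
width: 15.1
```

Request:
send_rows(
  moves=[
    [[0,0,0,0,0.0],[0,0,0,0,0.0]],
  ],
)

```text
t: 7.35
tcp_pos: [560.6, 193.0, 206.3]
tcp_rot: [0.0, 0.709, 0.706, -0.0]
wrist_force: [0.3, -0.4, -0.7]
width: 15.6
```

Run:
```python
from h import *
im=bot.capture("wrist");p=bot.camera_params("wrist");s=bot.read_state();print(s["t"],s["tcp_pos"],s["tcp_rot"],s["width"],s["wrist_force"],s["torque"],s["q"])
import pickle;pickle.dump((im,p,s["tcp_pos"]),open("w6.pkl","wb"))
cv2.imwrite("pics/w6.png",im)
u,v=proj("wrist",[497,202,88],p).astype(int);print(u,v)
v0=max(0,v-50);cv2.imwrite("pics/w6c.png",cv2.convertScaleAbs(cv2.resize(im[v0:v0+100,u-50:u+50],(600,600),interpolation=2),alpha=1.2));print(u-50,v0)
```

```text
7.4 [560.76535867 193.03810449 206.56061398] [2.25742785e-04 7.08602221e-01 7.05608126e-01 1.12801654e-04] 15.459812244945434 [-0.08249325 -0.58594159 -1.34474622] [-0.00765615  0.02479036 -0.07634938] [ 1.11341224e-01  7.84109387e-02  2.52713232e-02  1.51719910e+00
 -2.12900400e-04  1.15575468e-01]
325 122
275 72
```

View pics/w6c.png

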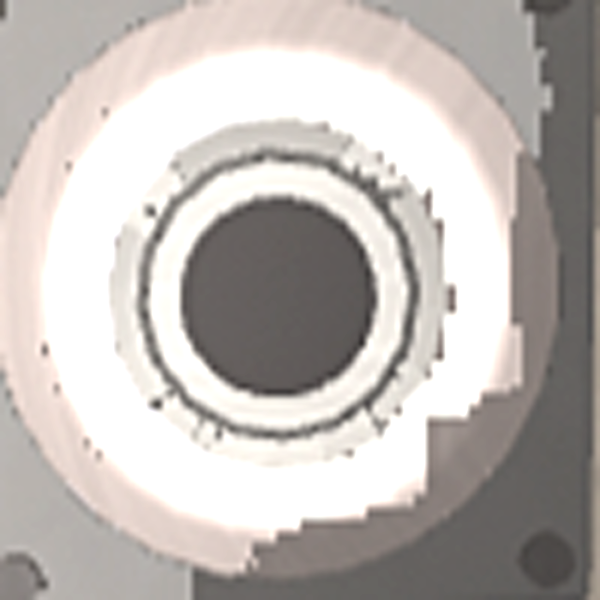

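View pics/w6.png

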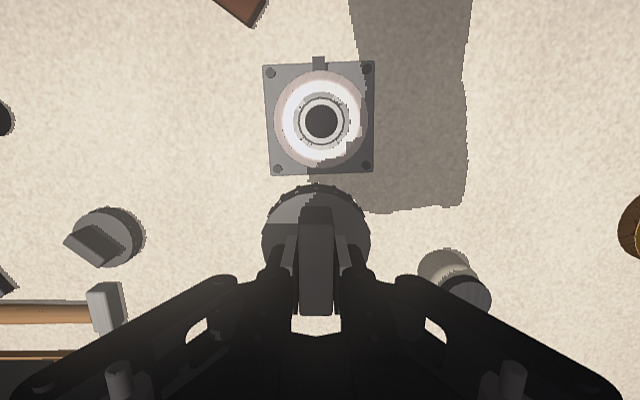

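Run:
```python
from h import *
import pickle;im,p,t=pickle.load(open("w6.pkl","rb"))
f=lambda u,v,z:atz("wrist",(275+u/6,72+v/6),z,p)
print(f(279,295.5,88),f(280,294.5,88),f(278.5,292.5,84.5),t)
for a,b,z in(((182,295),(376,295),88),((145,294),(415,294),86),((112,292),(445,292),84.5)): print(np.linalg.norm(f(*a,z)-f(*b,z)))
# shoulder-edge circle z=70
print(f(275,292,60))
s=bot.read_state();print(s["tcp_pos"])
```

```text
[495.84374699 198.34619939  88.        ] [495.70643071 198.48888585  88.        ] [495.45805205 198.33997393  84.5       ] [560.76535867 193.03810449 206.56061398]
27.70036838662599
38.8406627408612
48.16167432260707
[495.57849132 198.2448376   60.        ]
[560.76535867 193.03810449 206.56061398]
```

Request:
send_rows(
  moves=[
    [[0.0026,-0.032,0,0,0.0],[0.0051,-0.064,0.02,0,0.0],[0.0051,-0.064,0.06,0,0.0],[0.0051,-0.064,0.066,0,0.0],[0.0051,-0.064,0.066,0,0.0]],
  ],
)

```text
t: 8.02
tcp_pos: [497.3, 198.8, 141.1]
tcp_rot: [0.0, 0.708, 0.706, 0.0]
wrist_force: [0.1, -0.6, -0.6]
width: 15.5
```

Request:
send_rows(
  moves=[
    [[0,0,0,0,0.0],[0,0,0,0,0.0]],
  ],
)

```text
t: 8.28
tcp_pos: [497.8, 199.3, 141.5]
tcp_rot: [0.001, 0.708, 0.706, 0.001]
wrist_force: [-0.0, -0.1, -1.0]
width: 15.7
```

Run:
```python
from h import *
s=bot.read_state();print(s["t"],s["tcp_pos"],s["tcp_rot"],s["width"],s["wrist_force"],s["torque"],s["q"])
for n in("wrist","top","scene"):
    im=bot.capture(n);p=bot.camera_params(n)
    t=s["tcp_pos"];c=t+[-1.1,0,0]
    u,v=proj(n,[496,199,105],p).astype(int)
    k=60 if n!="wrist" else 90
    o=im.copy()
    sc=600//(2*k)
    y0=max(0,v-k);x0=u-k
    o=cv2.resize(im[y0:y0+2*k,x0:x0+2*k],None,fx=sc,fy=sc,interpolation=2)
    o=cv2.convertScaleAbs(o,alpha=1.5)
    th=np.linspace(0,2*np.pi,60)
    for r,dz,col in((30,-27.3,(0,0,255)),(30,-5.3,(0,255,0))):
        pts=np.array([(proj(n,c+[r*np.cos(a),r*np.sin(a),dz],p)-[x0,y0]+0.5)*sc for a in th])
        cv2.polylines(o,[pts.astype(int)],True,col,1)
    pts=np.array([(proj(n,[495.7+18.5*np.cos(a),198.4+18.5*np.sin(a),88],p)-[x0,y0]+.5)*sc for a in th])
    cv2.polylines(o,[pts.astype(int)],True,(255,0,0),1)
    cv2.imwrite(f"pics/v7{n}.png",o)
```

```text
8.275 [497.84566311 199.25375709 141.48653925] [5.56385290e-04 7.08261321e-01 7.05949842e-01 6.41639119e-04] 15.724414716790577 [-0.00967159 -0.06660605 -1.00194739] [-0.05113682 -0.00972927  0.05527383] [ 1.36672753e-01 -9.09673203e-02 -2.61387075e-01  1.39868187e+00
 -1.14166512e-04  1.39941585e-01]
```

View pics/v7wrist.png

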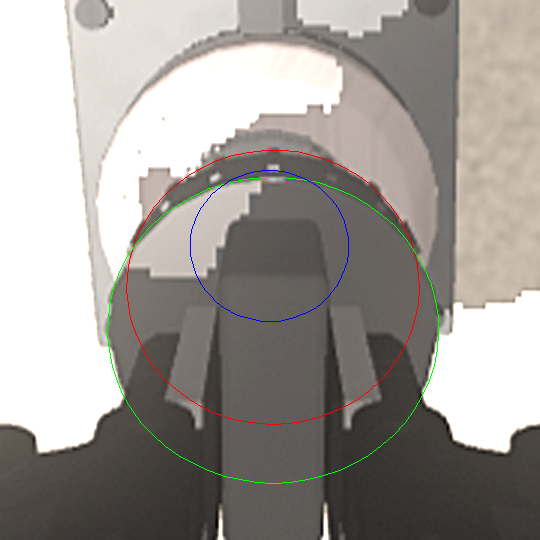

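View pics/v7scene.png

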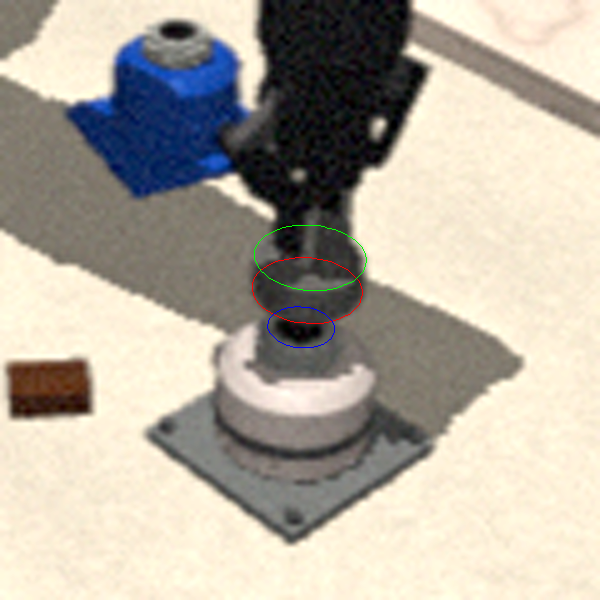

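Request:
send_rows(
  moves=[
    [[-0.0007,-0.0009,0.01,0,0.0],[-0.0007,-0.0009,0.02,0,0.0],[-0.0007,-0.0009,0.02,0,0.0],[-0.0007,-0.0009,0.02,0,0.0]],
  ],
)

```text
t: 8.93
tcp_pos: [496.0, 198.6, 120.2]
tcp_rot: [-0.0, 0.708, 0.706, -0.0]
wrist_force: [-1.0, -0.3, -1.5]
width: 15.5
```

Request:
send_rows(
  moves=[
    [[0,0,0,0,0.0],[0,0,0,0,0.0]],
  ],
)

```text
t: 9.18
tcp_pos: [496.3, 198.6, 120.5]
tcp_rot: [0.0, 0.708, 0.706, 0.0]
wrist_force: [-0.3, 0.0, -1.4]
width: 15.4
```

Request:
send_rows(
  moves=[
    [[-0.0001,0.0004,0.003,0,0.0],[-0.0001,0.0004,0.006,0,0.0],[-0.0001,0.0004,0.009,0,0.0],[-0.0001,0.0004,0.009,0,0.0]],
  ],
)

```text
t: 9.68
tcp_pos: [496.2, 198.4, 110.8]
tcp_rot: [-0.0, 0.708, 0.706, -0.0]
wrist_force: [0.6, -0.6, -1.3]
width: 15.7
```

Request:
send_rows(
  moves=[
    [[0,0,0.001,0,0.0],[0,0,0.002,0,0.0],[0,0,0.002,0,0]],
  ],
)

```text
t: 10.05
tcp_pos: [496.5, 198.5, 109.2]
tcp_rot: [0.0, 0.708, 0.706, -0.0]
wrist_force: [0.7, 0.2, -0.6]
width: 15.4
```

Request:
send_rows(
  moves=[
    [[0,0,0.001,0,0.0],[0,0,0.001,0,0.0]],
  ],
)

```text
t: 10.3
tcp_pos: [496.5, 198.5, 108.2]
tcp_rot: [0.0, 0.708, 0.706, -0.0]
wrist_force: [-0.1, 1.0, -1.7]
width: 15.3
```

Request:
send_rows(
  moves=[
    [[0,0,0.001,0,0.0],[0,0,0.001,0,0.0]],
  ],
)

```text
t: 10.55
tcp_pos: [496.6, 198.5, 107.3]
tcp_rot: [0.0, 0.708, 0.706, 0.0]
wrist_force: [0.3, 0.4, -0.3]
width: 15.4
```

Request:
send_rows(
  moves=[
    [[0,0,0.001,0,0.0],[0,0,0.001,0,0.0]],
  ],
)

```text
t: 10.8
tcp_pos: [496.7, 198.5, 107.1]
tcp_rot: [0.0, 0.708, 0.706, 0.0]
wrist_force: [-2.4, -0.7, 5.6]
width: 15.5
```

Request:
send_rows(
  moves=[
    [[0,0,-0.0002,-4,0.0],[0,0,-0.0004,-8,0.0],[0,0,-0.0005,-10,0.0]],
  ],
)

```text
t: 11.18
tcp_pos: [497.0, 198.5, 107.6]
tcp_rot: [0.001, 0.643, 0.765, 0.0]
wrist_force: [-1.1, -0.4, 5.2]
width: 15.3
```

Request:
send_rows(
  moves=[
    [[0,0,-0.0002,-4,0.0],[0,0,-0.0004,-8,0.0],[0,0,-0.0005,-10,0.0]],
  ],
)

```text
t: 11.55
tcp_pos: [497.0, 198.5, 108.1]
tcp_rot: [0.001, 0.574, 0.819, 0.0]
wrist_force: [-1.0, -0.6, 6.4]
width: 15.2
```

Request:
send_rows(
  moves=[
    [[0.0002,0,-0.0002,-4,0.0],[0.0003,0,-0.0004,-8,0.0],[0.0004,0,-0.0005,-10,0.0]],
  ],
)

```text
t: 11.92
tcp_pos: [497.0, 198.8, 108.6]
tcp_rot: [0.001, 0.501, 0.866, 0.0]
wrist_force: [-1.1, -1.4, 5.7]
width: 15.6
```

Request:
send_rows(
  moves=[
    [[0.0001,0,-0.0002,-4,0.0],[0.0002,0,-0.0004,-8,0.0],[0.0003,0,-0.0005,-10,0.0]],
  ],
)

```text
t: 12.3
tcp_pos: [496.7, 199.2, 108.9]
tcp_rot: [0.001, 0.424, 0.906, 0.0]
wrist_force: [-0.0, -0.4, 5.3]
width: 15.1
```

Request:
send_rows(
  moves=[
    [[0.0001,0,-0.0002,-4,0.0],[0.0002,0,-0.0004,-8,0.0],[0.0002,0,-0.0005,-10,0.0]],
  ],
)

```text
t: 12.68
tcp_pos: [495.7, 199.2, 108.2]
tcp_rot: [-0.0, 0.343, 0.939, -0.0]
wrist_force: [0.5, -0.3, -0.7]
width: 15.7
```

Contact was lost, so it dropped a step. I lower to see where it ends.

Request:
send_rows(
  moves=[
    [[0,0.0,0.001,0,0.0],[0,0,0.002,0,0.0],[0,0,0.002,0,0.0]],
  ],
)

```text
t: 13.05
tcp_pos: [496.0, 199.3, 106.6]
tcp_rot: [-0.0, 0.344, 0.939, -0.0]
wrist_force: [-0.7, -1.0, -1.3]
width: 15.2
```

Request:
send_rows(
  moves=[
    [[0,0.0,0.001,0,0.0],[0,0,0.002,0,0.0],[0,0,0.002,0,0.0]],
  ],
)

```text
t: 13.42
tcp_pos: [496.0, 199.2, 104.7]
tcp_rot: [-0.0, 0.343, 0.939, -0.0]
wrist_force: [-0.7, -0.1, -0.4]
width: 15.4
```

Request:
send_rows(
  moves=[
    [[0,0.0,0.0005,0,0.0],[0,0,0.001,0,0.0],[0,0,0.001,0,0.0]],
  ],
)

```text
t: 13.8
tcp_pos: [496.1, 199.3, 103.7]
tcp_rot: [0.0, 0.343, 0.939, -0.0]
wrist_force: [-0.1, -0.2, -1.4]
width: 15.7
```

Request:
send_rows(
  moves=[
    [[0,0.0,0.0005,0,0.0],[0,0,0.001,0,0.0],[0,0,0.001,0,0.0]],
  ],
)

```text
t: 14.18
tcp_pos: [496.0, 199.3, 102.7]
tcp_rot: [-0.0, 0.343, 0.939, -0.0]
wrist_force: [0.3, 0.3, -0.9]
width: 15.6
```

Request:
send_rows(
  moves=[
    [[0,0.0,0.0005,0,0.0],[0,0,0.0007,0,0.0],[0,0,0.0007,0,0.0]],
  ],
)

```text
t: 14.55
tcp_pos: [496.1, 199.3, 102.2]
tcp_rot: [0.0, 0.343, 0.939, -0.0]
wrist_force: [-1.3, -0.1, 0.5]
width: 15.3
```

Request:
send_rows(
  moves=[
    [[0,0,0.0004,4,0.0],[-0.0001,0,0.0006,8,0.0],[-0.0002,0,0.0008,10,0.0]],
  ],
)

```text
t: 14.92
tcp_pos: [496.9, 199.2, 102.1]
tcp_rot: [0.001, 0.425, 0.905, 0.0]
wrist_force: [0.4, 0.3, 5.1]
width: 15.4
```

Request:
send_rows(
  moves=[
    [[0,0,0.0002,4,0.0],[-0.0001,0,0.0004,8,0.0],[-0.0002,0,0.0005,10,0.0]],
  ],
)

```text
t: 15.3
tcp_pos: [497.4, 199.1, 101.8]
tcp_rot: [0.001, 0.502, 0.865, 0.001]
wrist_force: [1.0, 0.5, 5.5]
width: 15.5
```

Request:
send_rows(
  moves=[
    [[0,0,0.0002,4,0.0],[-0.0001,0,0.0004,8,0.0],[-0.0002,0,0.0005,10,0.0]],
  ],
)

```text
t: 15.68
tcp_pos: [497.3, 198.9, 101.1]
tcp_rot: [0.001, 0.575, 0.818, 0.001]
wrist_force: [0.2, -0.4, 5.5]
width: 15.5
```

Run:
```python
from h import *
s=bot.read_state();print(s["tcp_pos"],s["torque"],s["wrist_force"],s["width"])
```

```text
[497.31389197 198.90143587 101.14144573] [-0.02896073 -0.17946062  0.00679971] [ 0.22263289 -0.3784063   5.45092333] 15.463671779537856
```

Request:
send_rows(
  moves=[
    [[0,0,0.0002,4,0.0],[-0.0001,0,0.0004,8,0.0],[-0.0002,0,0.0005,10,0.0]],
  ],
)

```text
t: 16.05
tcp_pos: [497.5, 198.7, 100.7]
tcp_rot: [0.001, 0.644, 0.765, 0.001]
wrist_force: [0.7, 0.3, 5.0]
width: 15.2
```

Request:
send_rows(
  moves=[
    [[0,0,0.0002,4,0.0],[-0.0001,0,0.0004,8,0.0],[-0.0002,0,0.0005,10,0.0]],
  ],
)

```text
t: 16.42
tcp_pos: [497.4, 198.5, 100.1]
tcp_rot: [0.001, 0.709, 0.706, 0.001]
wrist_force: [1.0, -0.8, 5.5]
width: 15.6
```

Run:
```python
from h import *
s=bot.read_state();print(s["tcp_pos"],s["torque"],s["wrist_force"],s["width"])
```

```text
[497.36677805 198.5151241  100.07979894] [ 0.01662321 -0.21119576  0.08191432] [ 1.00938153 -0.78919337  5.52773535] 15.582290037006379
```

Request:
send_rows(
  moves=[
    [[0,0,0.0002,4,0.0],[-0.0001,0,0.0004,8,0.0],[-0.0001,0,0.0004,8,0.0]],
  ],
)

```text
t: 16.8
tcp_pos: [497.4, 198.3, 99.7]
tcp_rot: [0.001, 0.756, 0.655, 0.001]
wrist_force: [1.2, 1.3, 4.7]
width: 15.2
```

Run:
```python
from h import *
s=bot.read_state();print(s["tcp_pos"],s["tcp_rot"],s["torque"],s["wrist_force"],s["width"])
```

```text
[497.37165805 198.33617166  99.70447661] [6.09553543e-04 7.55911743e-01 6.54672858e-01 7.16622535e-04] [-0.16326113 -0.17870341 -0.04417797] [1.20702983 1.3278898  4.66775171] 15.189005205964504
```

Request:
send_rows(
  moves=[
    [[0,0,0.0001,3,0.0],[0,0,0.0002,5,0.0],[0,0,0.0002,5,0.0]],
  ],
)

```text
t: 17.18
tcp_pos: [497.3, 198.4, 99.4]
tcp_rot: [0.0, 0.784, 0.621, 0.001]
wrist_force: [1.4, -0.1, 5.0]
width: 15.2
```

Run:
```python
from h import *
s=bot.read_state();print(s["tcp_pos"],s["tcp_rot"],s["torque"],s["wrist_force"],s["width"])
```

```text
[497.26869884 198.36468446  99.38772724] [4.92355299e-04 7.83635363e-01 6.21220520e-01 6.63955382e-04] [-0.06049293 -0.25347002  0.0126019 ] [ 1.41259107 -0.10347105  4.98063811] 15.222756768585416
```

Request:
send_rows(
  moves=[
    [[0,0,0.0001,3,0.0],[0,0,0.0002,4,0.0],[0,0,0.0002,4,0.0]],
  ],
)

```text
t: 17.55
tcp_pos: [497.2, 198.4, 99.2]
tcp_rot: [0.0, 0.805, 0.594, 0.001]
wrist_force: [0.4, 0.5, 5.8]
width: 15.7
```

Run:
```python
from h import *
s=bot.read_state();print(s["tcp_pos"],s["tcp_rot"],s["torque"],s["wrist_force"],s["width"])
```

```text
[497.24946486 198.40794909  99.19764416] [4.25940167e-04 8.04733851e-01 5.93635219e-01 6.89259404e-04] [-0.0201333  -0.24755014  0.02671924] [0.41773127 0.516358   5.83232694] 15.68688245468874
```

Request:
send_rows(
  moves=[
    [[0,0,0.0001,2,0.0],[0,0,0.0002,4,0.0],[0,0,0.0002,4,0.0]],
  ],
)

```text
t: 17.92
tcp_pos: [496.9, 197.8, 99.0]
tcp_rot: [0.001, 0.825, 0.565, -0.0]
wrist_force: [-1.5, -3.0, 7.5]
width: 15.3
```

Run:
```python
from h import *
s=bot.read_state();print(s["tcp_pos"],s["tcp_rot"],s["torque"],s["wrist_force"],s["width"])
```

```text
[496.8968188  197.84435801  98.96894332] [ 7.46314791e-04  8.25023140e-01  5.65098453e-01 -3.27495472e-06] [-0.74244086  0.23588833  0.22228872] [-1.53317071 -2.96552465  7.4812763 ] 15.308547691348345
```

Request:
send_rows(
  moves=[
    [[0,0,0,1,0.0],[0,0,0,2,0.0],[0,0,0,2,0.0]],
  ],
)

```text
t: 18.3
tcp_pos: [496.8, 197.8, 98.9]
tcp_rot: [0.001, 0.835, 0.551, -0.0]
wrist_force: [-0.8, -4.2, 7.5]
width: 15.7
```

Run:
```python
from h import *
s=bot.read_state();print(s["tcp_pos"],s["tcp_rot"],s["torque"],s["wrist_force"],s["width"])
```

```text
[496.84762749 197.84226063  98.89210257] [ 7.63065009e-04  8.34504087e-01  5.51001220e-01 -5.64915247e-05] [-0.81255289  0.21836378  0.69866636] [-0.80990741 -4.21684632  7.51686484] 15.655304729310842
```

The stop is reached: torque rose to 0.7 N m and the height is at about 2 mm. I relieve the torque and open.

Request:
send_rows(
  moves=[
    [[0,0,0,-1.5,0.0],[0,0,-0.0004,-2,0.0],[0,0,-0.0004,-2,0.25],[0,0,-0.0004,-2,0.35],[0,0,-0.0004,-2,0.5]],
  ],
)

```text
t: 18.92
tcp_pos: [496.3, 198.4, 98.3]
tcp_rot: [-0.0, 0.825, 0.565, -0.0]
wrist_force: [0.2, 0.5, 0.7]
width: 42.6
```

Request:
send_rows(
  moves=[
    [[0,0,0,0,0.6],[0,0,0,0,0.6],[0,0,-0.02,0,0.6],[0,0,-0.05,0,0.8],[0,0,-0.08,0,1]],
  ],
)

```text
t: 19.55
tcp_pos: [496.7, 198.3, 181.1]
tcp_rot: [0.0, 0.825, 0.565, 0.0]
wrist_force: [-0.2, -0.7, -0.3]
width: 84.2
```

Request:
send_rows(
  moves=[
    [[0,0.03,-0.02,0,1],[0,0.06,-0.03,0,1],[0,0.065,-0.03,0,1],[0,0.065,-0.03,0,1]],
  ],
)

```text
t: 20.05
tcp_pos: [556.9, 174.9, 208.9]
tcp_rot: [-0.0, 0.825, 0.565, -0.0]
wrist_force: [0.3, 0.2, -1.0]
width: 85.4
```

Run:
```python
from h import *
s=bot.read_state();print(s["t"],s["tcp_pos"],s["tcp_rot"],s["wrist_force"],s["width"])
th=np.linspace(0,2*np.pi,60)
for n in("wrist","scene","top"):
    im=bot.capture(n);p=bot.camera_params(n)
    u,v=proj(n,[496,199,90],p).astype(int);k=50;sc=6
    y0=max(0,v-k);x0=u-k
    o=cv2.convertScaleAbs(cv2.resize(im[y0:y0+2*k,x0:x0+2*k],None,fx=sc,fy=sc,interpolation=2),alpha=1.3)
    o2=o.copy()
    for z,col in((72,(0,0,255)),(94,(0,255,0))):
        pts=np.array([(proj(n,np.array([495.7+30*np.cos(a),198.4+30*np.sin(a),z]),p)-[x0,y0]+0.5)*sc for a in th])
        cv2.polylines(o,[pts.astype(int)],True,col,1)
    cv2.imwrite(f"pics/e_{n}.png",o)
```

```text
20.05 [556.87298944 174.89194724 208.8754252 ] [-1.32299510e-04  8.25060788e-01  5.65043929e-01 -1.91291720e-04] [ 0.3275236   0.21905344 -0.96979505] 85.36135190629248
```

View pics/e_wrist.png

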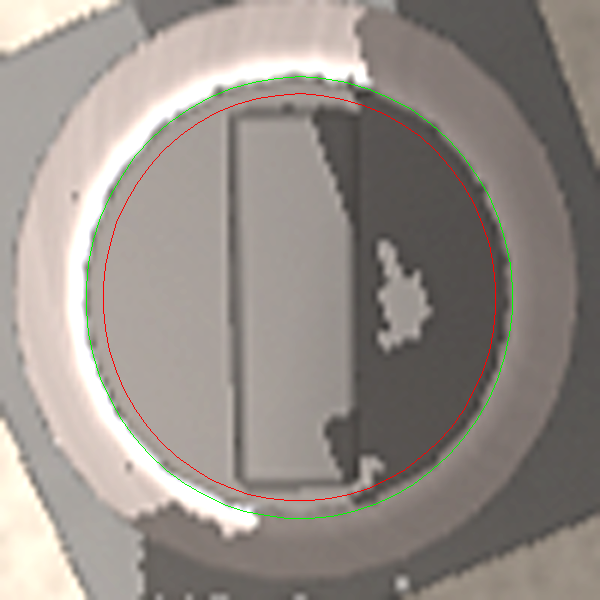

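View pics/e_scene.png

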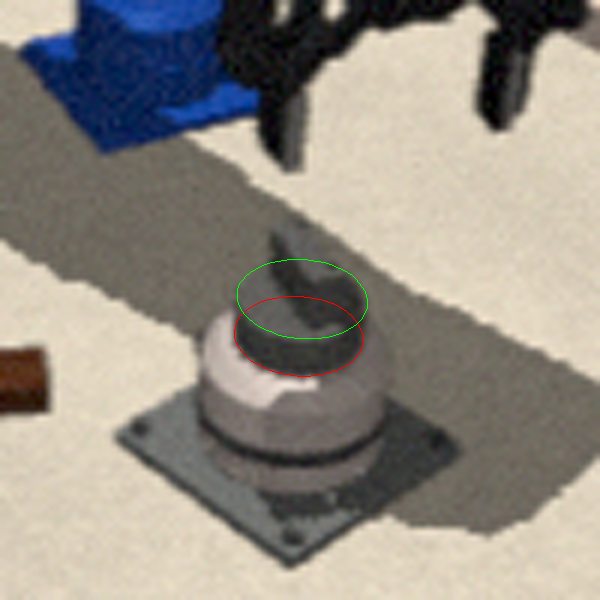

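Run:
```python
from rig import bot
print(bot.job_done())
```

```text
the job is handed in; nothing more can be done
None
```

The middle-sized cap is screwed fully home on the grey pot and released, and the job is handed in at about 20 s. `job_done` reports no verdict.

- **Setting down:** I took the middle cap by its bar. It touched the thread with the rim about 10 mm above the shoulder.
- **Turning back:** After about 50° anticlockwise under roughly 6 N, the cap lost contact and dropped. It came to rest with the rim at about 5 mm, which is the entry height.
- **Turning forward:** I turned it about 73° clockwise with a push of 5–8 N. Torque about the axis rose from near 0 to 0.7 N m at the stop, with the rim at about 1.6–2 mm by arm height.
- **Releasing:** I turned the gripper back 2° to take the load off, opened it, and moved well clear of the pot.

**Last checks:** the home pose (rim at 2 mm, centred on the neck) drawn over the wrist and scene pictures matched the cap's outline. The cap's height and tilt rest on these overlays and the arm readings, because there is no depth measurement. The top picture from that last look was saved but not viewed. I did not re-measure the other things on the bench. The arm stayed well above them except at the cap and the pot. No check failed or disagreed.

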